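# Scan the strip tensioner, then hold its arm back past the click

## Task

Log the strip tensioner, then hold it open for threading: lift the scanner from its stand, aim its lens straight down at the code label on the tensioner plate from about 60 mm, hold it steady there for over a second, and stand it back in its stand. Then push the sprung tensioner arm back with the fingers, past its ratchet click, until its pointer is in the green and short of the red, and finish while holding it there. Leave the tape roll, foam pad, grey housing and blue cup where they are.

Things in the scene. Friction and masses are not known exactly. Their poses are not given: they have to be found in the camera images.
- tensioner: Strip tensioner fixed to the bench: grey plate, x -70..+85, y -160..+50 mm in its frame, 10 mm thick. Origin on the arm's vertical pivot axis at the plate's underside, z up. Pivot post 63 mm high. Pawl housing, 32 mm high, at x -69..-43 mm, its black button to x -92. At rest the arm points to -y, turned 0.46 rad towards -x; pushing its block towards +x swings it back.
- green_mark (a point): Middle of the green part of the scale painted on the plate, 145 mm from the pivot, where the arm's red pointer (to 151 mm from the pivot, 18 mm above the bench) stands at joint 0.735 rad. White scale before it up to 0.60 rad, green 0.60 to 0.87, red beyond.
- tensioner_arm (a joint): Hinge of the yellow arm, rad: 0 at rest, grows as it is pushed back (counterclockwise from above), hard stop 0.92. Arm direction in the tensioner frame (sin(q-0.46), -cos(q-0.46)). Spring: about 5 N at the block at rest, 10 N at 0.7; from 0.22 to 0.4 the ratchet pawl adds 2 to 5 N, then snaps over and is clear by 0.58 (click). It does not lock: the arm flies back when let go.
- pawl (a joint): Travel of the brass pawl slider in its housing, m: 0 at rest, pushed outward (tensioner -x) by the ratchet tooth to 0.0025 while the arm passes about 0.40 rad, back at 0 once the click is past.
- push_face (a point): Centre of the flat face to be pushed, on the blue idler block (34x34 mm, from 16 to 64 mm above the bench, with a white roller of 30 mm diameter on top up to 84 mm) at the arm's end; 110 mm from the pivot along the arm, 40 mm above the bench. Its axes turn with the arm: +x is the push direction (into the face), -y points along the arm outward, z up.
- code_label (a point): Centre of the white 34x26 mm barred code label lying flat on the tensioner plate, 11 mm above the bench, z up; in the tensioner frame at x +58, y +14 mm.
- scanner: Loose code scanner, 0.15 kg, standing upright: black head 40x44 mm, 37 mm high, with the lens in its underside; above it a white handle 28 (x) by 32 (y) mm up to 128 mm, orange cap to 130 mm. Origin at the centre of the underside (the lens); z up along the handle; it looks along -z.
- scan_focus (a point): The scanner's focus, 60 mm straight out of the lens (scanner -z); to read, it must lie on the code label (within 15 mm sideways, 25 mm in height).
- scanner_grip (a point): Where to grip the scanner's handle, on its axis 95 mm above the underside; pinch across its 28 mm (x) or 32 mm (y) sides from above.
- scanner_stand: Fixed scanner stand: black foot 90x94x6 mm with a grey square cup, outside 60x64 mm, rim 32 mm high, inside 48 (x) by 52 (y) mm, its floor 8 mm above the bench. Origin at the centre of the underside, z up. The scanner stands in it with its axes parallel to the stand's (4 mm play each side); its underside is then 8 mm above the bench.
- guard_post (a point): Top of the left front post of the fixed crimping press's clear guard, an obstacle that never moves: from this post (at x 0.61, y -0.03 m) the guard runs to x 0.51, y -0.22 m, 245 mm high, with the press behind it. Keep the arm and gripper clear of it.
- foam_block_0: Tan foam pad 55x85x38 mm, a bystander; origin at the underside's centre.
- tape_roll: Roll of brown tape, 106 mm across, 24 mm high, a bystander; origin at the underside's centre.
- grey_housing: Grey sensor housing 50x70x49 mm, a bystander; origin at the underside's centre.
- blue_cup: Small blue parts bin 127x107x51 mm, a bystander; origin at the underside's centre.
There are look-alikes about, which are no part of the job. There is more than one size of the scanner; the one meant has the size given above.

How it is judged:
By the outcome, as a careful person would: the job done as asked, in the order asked, and still so for the second after the job is handed in, while the arm keeps its last pose, push and grip.
It also fails if it takes over 59 s, if anything falls off the work surface, if the arm or the gripper's body presses on something with over 40 N, if the wrist force passes 120 N, or if a joint passes its speed limit or range.

## Robot

A 6-joint arm with a two-finger parallel gripper is mounted at the origin on a cart in front of the work surface, level with it; the furniture and walls round the work are solid. World frame = base frame: x ahead of the robot, y to its left, z up, the work surface at z = 0. Lengths are in mm, angles in rad, forces in N, time in s.
With the tool pointing down it reaches from about 300 to 875 mm from the base axis. Payload 6.4 kg.
Tool frame: the origin (TCP) lies between the finger pads; the fingertips stand 11 mm ahead of it and the grasp point (between the pads) lies 8 mm behind it; z points along the fingers, y is the line along which they close (so a half turn about z gives the same grasp; the last joint's range is limited). The gripper opens to 88 mm and grips with 3 to 60 N. Pads are 18 mm wide; open, the fingers measure 123 mm over their backs; the gripper's body (75 mm by 187 mm) begins 45 mm behind the grasp point.
Start: joints at [-1.402, 0.181, 1.607, -0, 1.354, -0.206], TCP at [210.516, -535.092, 224.414] pointing down, gripper open.
Joint ranges: [-2.99, 2.99], [-0.89, 2.07], [0.3, 2.58], [-1.14, 4.28], [0, 2.63], [-3.12, 3.12]. Speed limits (rad/s): [2.57, 2.57, 3.01, 3.14, 3.14, 3.14].

## Interface

Orientations are given as [roll, pitch, yaw] about the fixed x, y, z axes, in that order (R = Rz(yaw) Ry(pitch) Rx(roll)).
In Python, from workcell import sensors, cams, env gives the robot as it stands.
- The arm moves only by the shell command python3 -m pendant 'ROWS' [FORCE]. ROWS is JSON, a list of rows, each a list of 7 numbers: the finger opening in cm, from 0 to 8.81, then the shift along the world's x, y, z in cm, then the turn, a rotation vector about the world's x, y, z in degrees. A call has 1 to 8 rows; each row is the pose to reach, as a shift and turn from the pose commanded when the call began; what a row does not reach only later rows make up. A row lasts 1/10 s, in which the tool goes at most 50 mm and 8.59 degrees, less where a joint would pass 70% of its speed; a pose out of reach is approached as far as the arm can. A call with a gripper value outside its range is refused whole. The fingers move at their own pace and stop on an object; FORCE is the grip in N (left out, the last holds). Time passes only in rows, so rows that repeat a pose let the fingers close. It gives the time, the measured TCP pose, the force, the opening and the grip force at its end, in the units of the state.
- sensors.read_state(): the state, without advancing time (a new reading comes with each control period).
- cams.capture(name): name is "scene" or "top" or "wrist"; returns a dict with "color" (384x512x3 uint8, blue, green, red), "vfov" (degrees; the focal length in pixels is half the picture's height over the tangent of half this angle, whatever the lens; pixels are square), "cx", "cy" (the principal point, pixels), "extrinsics" (4x4, takes a point from camera to world coordinates); the wrist camera has in their place "hand_eye" (4x4, takes a point from camera to tool coordinates, whose origin is the TCP and whose axes are the flange's). Camera axes: x right, y down, z forward; pixel columns grow to the right and rows downward; lengths in mm; the calibration is good to about 2 mm. A picture is of the moment at which its call begins: read the wrist's pose just before it. There is no depth.
- env.hand_in(): hands the job in; it is judged then, once.
The state is a dict: "t": time; "joint_positions": joint angles; "joint_velocities": joint speeds; "effort": joint torques, N m; "position": TCP position; "ee_rot": TCP orientation; "wrist_force": force on the tool from outside, world axes, zero at the start; "moment": the same for the moment, N m; "width": finger opening in mm; "grip_force": force on a finger pad.
Only numpy, scipy, OpenCV 4.12 (cv2) and the standard library are available. Lean on these libraries where they do the work, as an engineer would, in place of code of your own. Each camera call takes 0.05 s, during which the arm holds its last target. There are 200 camera calls.

## Working session

There is one attempt and no reset: what is moved stays moved. The work goes in short steps, Python scripts to look and compute and a shell command to move; the robot and the scene stay as the last step left them, time stands still between calls to the robot, and variables do not carry over. Pictures are saved under pics/ and viewed, at most 10 in all, crops included, and the job is handed in when it is done.

```bash
mkdir -p pics; cat > h.py <<'E'
import numpy as np, cv2, sys
from scipy.spatial.transform import Rotation as R
from workcell import sensors, cams, env
def cap(n):
    s=sensors.read_state(); c=cams.capture(n); im=c["color"]
    if n=="wrist":
        T=np.eye(4);T[:3,:3]=R.from_euler('xyz',s["ee_rot"]).as_matrix();T[:3,3]=s["position"];E=T@np.array(c["hand_eye"])
    else: E=np.array(c["extrinsics"])
    f=im.shape[0]/2/np.tan(np.radians(c["vfov"])/2)
    return dict(im=im,E=E,f=f,cx=c["cx"],cy=c["cy"])
def ray(c,u,v):
    d=c["E"][:3,:3]@np.array([(u-c["cx"])/c["f"],(v-c["cy"])/c["f"],1]);return c["E"][:3,3],d
def onz(c,u,v,z):
    o,d=ray(c,u,v);return o+d*(z-o[2])/d[2]
def proj(c,p):
    q=np.linalg.inv(c["E"])@np.append(p,1);return c["cx"]+c["f"]*q[0]/q[2],c["cy"]+c["f"]*q[1]/q[2]
def two(c1,p1,c2,p2):
    o1,d1=ray(c1,*p1);o2,d2=ray(c2,*p2)
    A=np.stack([d1,-d2],1);t=np.linalg.lstsq(A,o2-o1,rcond=None)[0]
    a,b=o1+d1*t[0],o2+d2*t[1];return (a+b)/2,np.linalg.norm(a-b)
E
python3 - <<'E'
from h import *
import pickle
D={n:cap(n) for n in("scene","top")}
pickle.dump(D,open("d0.pkl","wb"))
for n in D:
    cv2.imwrite(f"pics/{n}0.png",cv2.resize(D[n]["im"],(800,600),interpolation=cv2.INTER_CUBIC)); print(n,D[n]["E"].round(2).tolist(),D[n]["f"])
print(sensors.read_state())
E
```

```text
scene [[-0.81, -0.41, 0.42, -355.78], [-0.59, 0.59, -0.55, 1107.91], [-0.02, -0.69, -0.72, 1543.77], [0.0, 0.0, 0.0, 1.0]] 478.1022486019126
top [[-0.01, -1.0, 0.08, 339.92], [-1.0, 0.01, -0.02, 27.12], [0.02, -0.08, -1.0, 1687.62], [0.0, 0.0, 0.0, 1.0]] 497.00856250802747
{'t': 0.1, 'joint_positions': array([-1.40233099e+00,  1.81486866e-01,  1.60788602e+00,  2.27830719e-05,
        1.35381345e+00, -2.06302079e-01]), 'joint_velocities': array([-0.00070616, -0.0006424 , -0.00113936, -0.00014966,  0.002389  ,
        0.00017339]), 'effort': array([-2.09735231e-04, -4.34824276e+01, -3.42694795e+01,  7.03441375e-02,
        3.40828474e-02, -3.38891471e-05]), 'position': array([ 210.41862852, -534.578302  ,  223.59957006]), 'ee_rot': array([-3.14003732e+00, -3.48222931e-04,  3.74762222e-01]), 'wrist_force': array([ 0.62192104,  0.25283291, -0.30920579]), 'moment': array([ 0.03275858, -0.02121441,  0.0784202 ]), 'grip_force': 0.0, 'width': 87.99249792861113}
```

View pics/scene0.png

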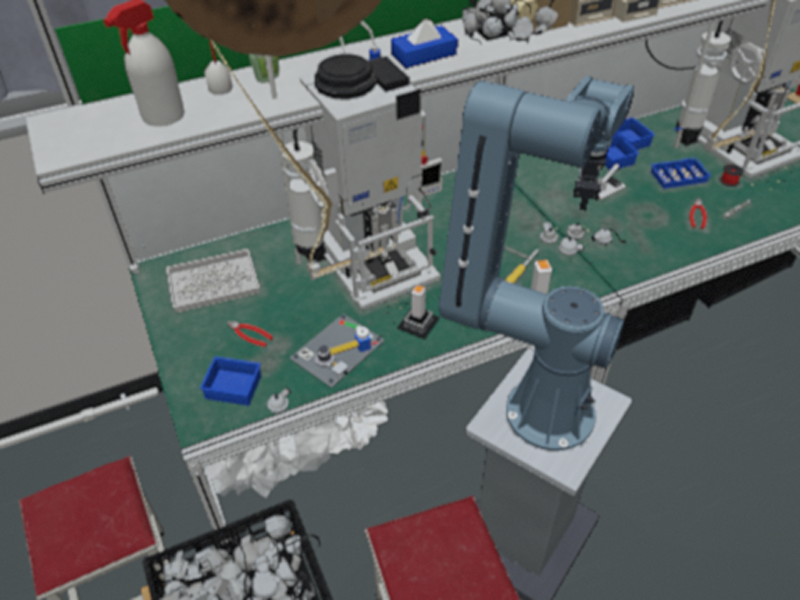

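View pics/top0.png

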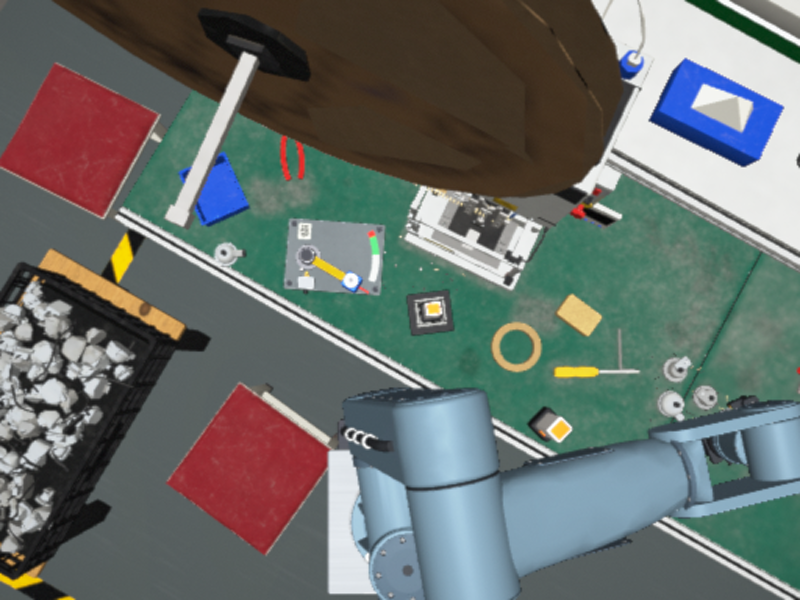

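```bash
python3 - <<'E'
from h import *
import pickle
D=pickle.load(open("d0.pkl","rb"))
t,s=D["top"],D["scene"]
def blobs(im,lo,hi,amin=8):
    m=cv2.inRange(cv2.cvtColor(im,cv2.COLOR_BGR2HSV),lo,hi)
    n,l,st,c=cv2.connectedComponentsWithStats(m)
    return [(c[i].round(1).tolist(),int(st[i,4]),st[i,:4].tolist()) for i in range(1,n) if st[i,4]>=amin]
print("orange top",blobs(t["im"],(10,150,180),(25,255,255)))
print("orange sc",blobs(s["im"],(8,130,150),(25,255,255),5))
# plate contour in top
im=t["im"]; 
hsv=cv2.cvtColor(im,cv2.COLOR_BGR2HSV); m=((hsv[...,1]<60)).astype(np.uint8)*255
mm=np.zeros_like(m); mm[135:192,175:250]=m[135:192,175:250]
mm=cv2.morphologyEx(mm,cv2.MORPH_CLOSE,np.ones((9,9)))
c=max(cv2.findContours(mm,0,2)[0],key=cv2.contourArea); r=cv2.minAreaRect(c); b=cv2.boxPoints(r);print("rect",r)
for p in b: print(p.round(1),onz(t,*p,10).round(1))
for n,u,v,z in(("pivot",307,256,63),("label",305,230,11),("roller",352,281,84)): print(n,onz(t,u*.64,v*.64,z).round(1))
A=cv2.resize(t["im"][130:295,175:375],None,fx=4,fy=3.6,interpolation=cv2.INTER_CUBIC)[:600]
a=cv2.resize(t["im"][130:220,175:300],(500,360),interpolation=cv2.INTER_CUBIC)
b1=cv2.resize(t["im"][255:290,330:375],(300,233),interpolation=cv2.INTER_CUBIC)
b2=cv2.resize(s["im"][160:220,250:360],(500,240),interpolation=cv2.INTER_CUBIC)
o=np.zeros((600,800,3),np.uint8);o[:360,:500]=a;o[:233,500:]=b1;o[360:,:500]=b2
cv2.imwrite("pics/crop1.png",o)
E
```

```text
orange top [([78.5, 164.0], 63, [71, 150, 14, 31]), ([202.6, 166.5], 17, [200, 164, 7, 5]), ([72.6, 169.9], 8, [72, 167, 2, 7]), ([208.3, 171.3], 27, [203, 168, 10, 8]), ([215.2, 172.5], 8, [213, 171, 6, 4]), ([276.9, 196.9], 28, [274, 195, 7, 5]), ([356.9, 236.4], 11, [355, 235, 7, 6]), ([367.5, 235.0], 8, [364, 235, 8, 1]), ([380.8, 238.6], 8, [378, 236, 5, 5]), ([358.0, 274.5], 60, [353, 270, 11, 10]), ([12.5, 371.3], 133, [0, 367, 27, 10]), ([42.8, 382.7], 14, [38, 382, 10, 2])]
orange sc [([347.3, 168.7], 19, [345, 167, 6, 5]), ([329.7, 174.9], 55, [324, 170, 12, 11]), ([267.3, 184.1], 9, [266, 183, 4, 3]), ([219.8, 221.9], 56, [212, 218, 17, 9])]
rect ((210.9996795654297, 167.3374786376953), (68.85662078857422, 52.577335357666016), 4.289153099060059)
[174.7 191. ] [476.5 274.3  10. ]
[178.6 138.5] [655.5 261.8  10. ]
[247.3 143.7] [636.4  28.2  10. ]
[243.4 196.1] [457.2  42.9  10. ]
pivot [561.1 195.6  63. ]
label [625.2 205.4  11. ]
roller [505.4 100.3  84. ]
```

View pics/crop1.png

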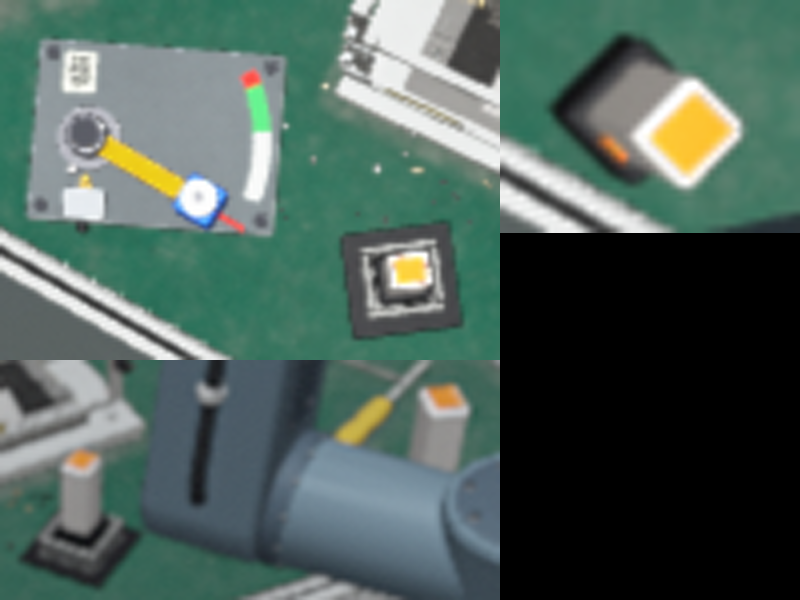

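```bash
python3 - <<'E'
from h import *
import pickle
D=pickle.load(open("d0.pkl","rb"))
t,s=D["top"],D["scene"]
print(two(t,(276.9,196.9),s,(267.3,184.1)), two(t,(358,274.5),s,(347.3,168.7)))
print("stand",onz(t,275.8,200.5,6))
P=[(342,238),(448,222),(462,323),(357,338)]
for u,v in P: print(onz(t,175+u/4,130+v/4,6).round(1))
print(cams.capture("wrist")["hand_eye"])
E
```

```text
(array([446.27472346, -62.51033666, 136.54192342]), np.float64(2.762370734067506)) (array([ 205.5889819 , -304.83893982,  166.45612522]), np.float64(2.497863994015589))
stand [441.75965361 -66.98014164   6.        ]
[479.6 -15.4   6. ]
[ 492.6 -105.8    6. ]
[ 406.6 -116.4    6. ]
[394.6 -27.3   6. ]
[[-2.26494103e-04 -9.49410266e-01 -3.14038367e-01  8.23288883e+01]
 [ 9.99999065e-01 -6.38528945e-04  1.20918997e-03  6.19174797e-01]
 [-1.34853996e-03 -3.14037799e-01  9.49409523e-01 -1.61361824e+02]
 [ 0.00000000e+00  0.00000000e+00  0.00000000e+00  1.00000000e+00]]
```

```bash
python3 -m pendant '[[8.8,3,6,3,0,0,-3],[8.8,24,47,7.5,0,0,-13.5],[8.8,24,47,7.5,0,0,-13.5],[8.8,24,47,7.5,0,0,-13.5],[8.8,24,47,7.5,0,0,-13.5],[8.8,24,47,7.5,0,0,-13.5],[8.8,24,47,7.5,0,0,-13.5],[8.8,24,47,7.5,0,0,-13.5]]' 20; python3 -c "
from workcell import sensors;print(sensors.read_state())"
```

```text
t: 0.95
position: [389.7, -182.7, 284.4]
ee_rot: [3.141, -0.0, 0.139]
wrist_force: [1.2, -0.8, -0.1]
width: 87.7
grip_force: 0.0
{'t': 0.95, 'joint_positions': array([-7.15751997e-01, -2.08674473e-01,  1.87042661e+00,  5.29255232e-05,
        1.47945496e+00,  7.16398863e-01]), 'joint_velocities': array([ 1.14674912e+00, -5.62638574e-02, -6.46692537e-02, -3.24890251e-05,
        1.14654484e-01,  1.13877139e+00]), 'effort': array([ -5.98606825, -25.99955142, -34.43795085,  -0.03692845,
         0.14358633,  -1.57780062]), 'position': array([ 389.67947048, -182.72551739,  284.44103487]), 'ee_rot': array([ 3.14133649e+00, -2.92933570e-04,  1.38640687e-01]), 'wrist_force': array([ 1.181483  , -0.79920132, -0.12808998]), 'moment': array([ 0.04577251,  0.0287291 , -0.01790813]), 'grip_force': 0.0, 'width': 87.70409520930775}
```

```bash
python3 -m pendant '[[8.8,0,0,0,0,0,0],[8.8,0,0,0,0,0,0]]'
```

```text
t: 1.15
position: [389.7, -183.7, 284.3]
ee_rot: [3.141, 0.0, 0.143]
wrist_force: [-0.6, 0.6, 0.1]
width: 87.7
grip_force: 0.0
```

```bash
python3 -m pendant '[[8.8,6,11.8,1.6,0,0,0],[8.8,6,11.8,1.6,0,0,0],[8.8,6,11.8,1.6,0,0,0],[8.8,6,11.8,1.6,0,0,0],[8.8,6,11.8,1.6,0,0,0]]'; python3 - <<'E'
from h import *
import pickle
w=cap("wrist"); pickle.dump(w,open("w1.pkl","wb")); cv2.imwrite("pics/w1.png",w["im"]); print(w["f"],w["E"].round(2).tolist())
E
```

```text
t: 1.65
position: [449.0, -67.9, 299.7]
ee_rot: [3.141, 0.001, 0.139]
wrist_force: [-0.0, 0.0, -0.0]
width: 87.9
grip_force: 0.0
328.213860787049 [[0.14, -0.94, -0.31, 530.98], [-0.99, -0.13, -0.04, -56.93], [0.0, 0.31, -0.95, 460.93], [0.0, 0.0, 0.0, 1.0]]
```

View pics/w1.png

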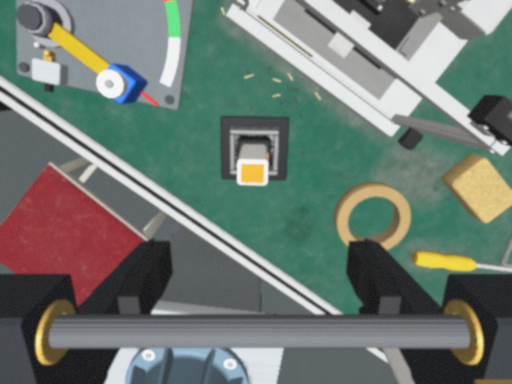

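```bash
python3 - <<'E'
from h import *
import pickle
w=pickle.load(open("w1.pkl","rb")); h=cv2.cvtColor(w["im"],cv2.COLOR_BGR2HSV)
m=cv2.inRange(h,(10,150,180),(25,255,255)); m[:150]=0;m[195:]=0;m[:,:230]=0;m[:,280:]=0
c=max(cv2.findContours(m,0,2)[0],key=cv2.contourArea); r=cv2.minAreaRect(c);print(r,onz(w,*r[0],138).round(1))
for q in cv2.boxPoints(r): print(onz(w,*q,138).round(1))
d=cv2.inRange(h,(0,0,0),(180,255,90)); d[:100]=0;d[200:]=0;d[:,:200]=0;d[:,310:]=0
c=max(cv2.findContours(d,0,2)[0],key=cv2.contourArea); r=cv2.minAreaRect(c);print(r,onz(w,*r[0],6).round(1))
for q in cv2.boxPoints(r): print(q,onz(w,*q,6).round(1))
E
```

```text
((252.0, 173.0), (16.0, 20.0), 90.0) [445.3 -62.2 138. ]
[452.2 -51.1 138. ]
[455.  -71.1 138. ]
[438.4 -73.4 138. ]
[435.5 -53.2 138. ]
((254.5, 148.0), (64.0, 67.0), 90.0) [446.5 -63.1   6. ]
[221. 116.] [483.6 -12.3   6. ]
[288. 116.] [ 496.1 -102.2    6. ]
[288. 180.] [ 407.1 -117.1    6. ]
[221. 180.] [393.8 -21.5   6. ]
```

```bash
python3 -m pendant '[[8.8,-0.35,0.5,-4,0,0,0],[8.8,-0.35,0.5,-9,0,0,0],[8.8,-0.35,0.5,-14,0,0,0],[8.8,-0.35,0.5,-18,0,0,0],[8.8,-0.35,0.5,-20.5,0,0,0],[8.8,-0.35,0.5,-20.5,0,0,0]]'; python3 -m pendant '[[2,0,0,0,0,0,0],[2,0,0,0,0,0,0],[2,0,0,0,0,0,0],[2,0,0,0,0,0,0],[2,0,0,0,0,0,0],[2,0,0,0,0,0,0],[2,0,0,0,0,0,0]]' 25
```

```text
t: 2.3
position: [442.1, -62.3, 91.5]
ee_rot: [-3.138, 0.007, 0.136]
wrist_force: [-0.3, 0.2, -0.3]
width: 88.4
grip_force: 0.0
t: 3.0
position: [445.9, -61.6, 95.4]
ee_rot: [3.141, -0.0, 0.139]
wrist_force: [-0.0, 0.1, 0.2]
width: 34.4
grip_force: 0.0
```

```bash
python3 -m pendant '[[2,0,0,0,0,0,0],[2,0,0,0,0,0,0],[2,0,0,0,0,0,0]]' 25;  python3 -m pendant '[[2,0,0,1,0,0,0],[2,0,0,3,0,0,0],[2,0,0,6,0,0,0],[2,0,0,10,0,0,0],[2,0,0,12,0,0,0],[2,0,0,12,0,0,0]]'
```

```text
t: 3.3
position: [445.9, -61.6, 95.3]
ee_rot: [-3.142, -0.0, 0.139]
wrist_force: [-0.6, 0.7, 2.2]
width: 31.8
grip_force: 24.9
t: 3.9
position: [447.8, -62.5, 218.8]
ee_rot: [3.138, -0.006, 0.139]
wrist_force: [0.9, 0.3, -2.3]
width: 31.5
grip_force: 24.9
```

```bash
python3 -m pendant '[[2,3,5,0,0,0,0],[2,6,10,0,0,0,0],[2,9,14,1,0,0,0],[2,11,17,2,0,0,0],[2,11,18,3,0,0,0],[2,11,18,3,0,0,0],[2,11,18,3,0,0,0]]'; python3 - <<'E'
from h import *
import pickle
w=cap("wrist"); pickle.dump(w,open("w2.pkl","wb")); cv2.imwrite("pics/w2.png",w["im"]); print(w["E"].round(2).tolist())
print(sensors.read_state()["position"])
E
```

```text
t: 4.6
position: [554.7, 117.7, 243.8]
ee_rot: [3.141, 0.002, 0.14]
wrist_force: [-0.5, 0.1, -2.7]
width: 32.0
grip_force: 25.0
[[0.14, -0.94, -0.31, 636.85], [-0.99, -0.13, -0.05, 128.83], [0.0, 0.32, -0.95, 404.95], [0.0, 0.0, 0.0, 1.0]]
[554.59888827 117.21627268 243.75993699]
```

View pics/w2.png

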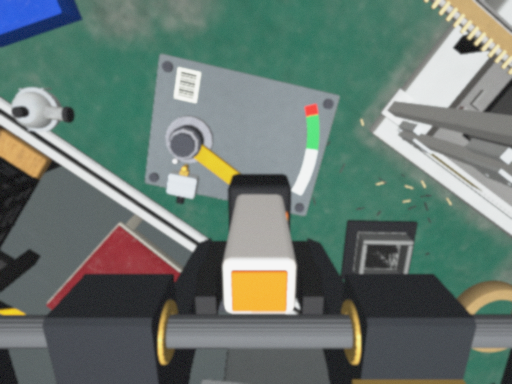

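```bash
python3 - <<'E'
from h import *
import pickle
w=pickle.load(open("w2.pkl","rb")); h=cv2.cvtColor(w["im"],cv2.COLOR_BGR2HSV)
def c(lo,hi,x0,x1,y0,y1):
    m=np.zeros((384,512),np.uint8); m[y0:y1,x0:x1]=cv2.inRange(h,lo,hi)[y0:y1,x0:x1]
    m=cv2.morphologyEx(m,cv2.MORPH_CLOSE,np.ones((9,9)))
    k=max(cv2.findContours(m,0,2)[0],key=cv2.contourArea); return k
k=c((0,0,180),(180,50,255),168,208,62,108); r=cv2.minAreaRect(k); print(r); L=onz(w,*r[0],11);print("label",L)
g=c((45,100,120),(80,255,255),295,330,95,155); M=cv2.moments(g); G=onz(w,M['m10']/M['m00'],M['m01']/M['m00'],10);print("green",G)
C=np.array([onz(w,*p,10) for p in((162,54),(339,96),(147,183),(304,215))]);print(C.round(1))
src=np.array([[85,50],[85,-160],[-70,50],[-70,-160],[58,14]]);dst=np.vstack([C,L])[:,:2]
a=src-src.mean(0);b=dst-dst.mean(0);th=np.arctan2((a[:,0]*b[:,1]-a[:,1]*b[:,0]).sum(),(a*b).sum())
Q=np.array([[np.cos(th),-np.sin(th)],[np.sin(th),np.cos(th)]]);p=dst.mean(0)-Q@src.mean(0)
print("yaw",th,"pivot",p,"res",(src@Q.T+p-dst).round(1).tolist())
print("label model",Q@[58,14]+p)
for q in(0,.3,.5,.735,.8):
    d=np.array([np.sin(q-.46),-np.cos(q-.46)]);print(q,"face",Q@(110*d)+p,"pushdir",th+q-.46,"ptr",Q@(145*d)+p)
E
```

```text
((186.75794982910156, 84.61369323730469), (25.61345100402832, 34.51388168334961), 8.530765533447266)
label [624.69139539 209.51979493  11.        ]
green [590.59720415  55.79598011  10.        ]
[[653.1 239.2  10. ]
 [636.6  34.8  10. ]
 [500.5 250.9  10. ]
 [485.2  47.9  10. ]]
yaw -0.07828537976711962 pivot [565.70561211 198.90791026] res [[1.2, 2.9], [1.3, -2.0], [-0.7, 3.3], [-1.8, -3.0], [-0.1, -1.2]]
label model [624.62284962 208.32911638]
0 face [509.312507   104.46312377] pushdir -0.5382853797671197 ptr [491.36924628  74.41250988]
0.3 face [539.74156388  92.01605744] pushdir -0.23828537976711966 ptr [531.48027581  58.00501336]
0.5 face [561.49524909  88.98851778] pushdir -0.038285379767119654 ptr [560.15558812  54.01416563]
0.735 face [587.2049332   91.02937118] pushdir 0.1967146202328804 ptr [594.04562627  56.70438148]
0.8 face [594.16670026  92.65365641] pushdir 0.26171462023288045 ptr [603.22250104  58.84548473]
```

```bash
python3 -m pendant '[[2,3,4,0,0,0,0],[2,6,8,-1,0,0,0],[2,7,9.1,-4,0,0,0],[2,7,9.1,-7,0,0,0],[2,7,9.1,-8.5,0,0,0],[2,7,9.1,-8.5,0,0,0],[2,7,9.1,-8.5,0,0,0],[2,7,9.1,-8.5,0,0,0]]'; python3 -m pendant '[[2,0,0,0,0,0,0],[2,0,0,0,0,0,0]]'; python3 - <<'E'
from h import *
w=cap("wrist"); s=cap("scene"); cv2.imwrite("pics/w3.png",np.hstack([w["im"][:,100:420],cv2.resize(s["im"][160:260,170:290],(461,384),interpolation=cv2.INTER_CUBIC)]))
E
```

```text
t: 5.45
position: [627.0, 208.7, 162.5]
ee_rot: [3.142, -0.003, 0.138]
wrist_force: [0.2, 0.0, -1.5]
width: 31.5
grip_force: 25.0
t: 5.65
position: [626.5, 209.3, 161.7]
ee_rot: [-3.142, -0.002, 0.139]
wrist_force: [-0.8, 0.6, -1.7]
width: 31.9
grip_force: 25.0
```

View pics/w3.png

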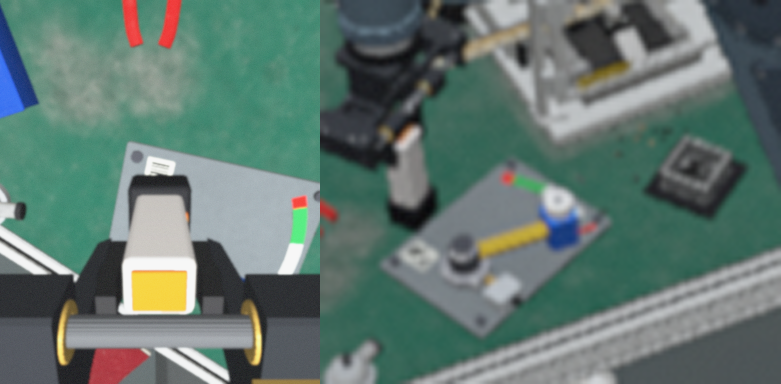

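```bash
python3 - <<'E'
from h import *
w=cap("wrist")
h=cv2.cvtColor(w["im"],cv2.COLOR_BGR2HSV);m=cv2.inRange(h,(0,0,180),(180,50,255));m[:145]=0;m[174:]=0;m[:,:235]=0;m[:,285:]=0
ys,xs=np.nonzero(m);print(xs.min(),xs.max(),ys.min(),ys.max())
print("far edge obs",onz(w,(xs.min()+xs.max())/2,ys.min(),11))
print("pred",proj(w,(641.5,208,11)))
print("lens proj", proj(w,(626.5,209,74)))
E
python3 -m pendant '[[2,0,0,-0.2,0,0,0],[2,0,0,-0.2,0,0,0],[2,0,0,-0.2,0,0,0],[2,0,0,-0.2,0,0,0],[2,0,0,-0.2,0,0,0],[2,0,0,-0.2,0,0,0],[2,0,0,-0.2,0,0,0],[2,0,0,-0.2,0,0,0]]'; python3 -m pendant '[[2,0,0,0,0,0,0],[2,0,0,0,0,0,0],[2,0,0,0,0,0,0],[2,0,0,0,0,0,0],[2,0,0,0,0,0,0],[2,0,0,0,0,0,0],[2,0,0,0,0,0,0],[2,0,0,0,0,0,0]]'; python3 -m pendant '[[2,0,0,0,0,0,0],[2,0,0,0,0,0,0],[2,0,0,0,0,0,0],[2,0,0,0,0,0,0],[2,0,0,0,0,0,0],[2,0,0,0,0,0,0]]'
```

```text
235 284 145 173
far edge obs [654.14629479 211.85083907  11.        ]
pred (np.float64(261.629007670495), np.float64(158.46805503440197))
lens proj (np.float64(258.4448725161017), np.float64(193.3911594850847))
t: 6.6
position: [625.9, 209.3, 158.2]
ee_rot: [-3.142, -0.0, 0.139]
wrist_force: [-0.5, 0.1, -1.0]
width: 31.6
grip_force: 25.0
t: 7.4
position: [625.8, 209.3, 158.2]
ee_rot: [-3.142, -0.0, 0.139]
wrist_force: [-0.8, 0.0, -0.9]
width: 31.9
grip_force: 25.0
t: 8.0
position: [625.9, 209.3, 158.2]
ee_rot: [-3.142, -0.0, 0.139]
wrist_force: [0.3, 0.3, -1.7]
width: 31.8
grip_force: 25.0
```

```bash
python3 -m pendant '[[2,0,0,4,0,0,0],[2,-2,-3,7,0,0,0],[2,-4.5,-7,7,0,0,0],[2,-7,-11,7,0,0,0],[2,-9.5,-15,7,0,0,0],[2,-12,-19,7,0,0,0],[2,-14.5,-23,7,0,0,0],[2,-17,-26,7,0,0,0]]'; python3 -m pendant '[[2,0,0,0,0,0,0],[2,0,0,0,0,0,0]]'
```

```text
t: 8.8
position: [454.7, -52.5, 228.5]
ee_rot: [3.141, -0.001, 0.139]
wrist_force: [0.6, -0.7, -0.7]
width: 31.9
grip_force: 25.0
t: 9.0
position: [455.8, -51.3, 228.7]
ee_rot: [3.141, -0.001, 0.137]
wrist_force: [0.6, -0.2, -1.4]
width: 31.7
grip_force: 25.0
```

```bash
python3 -m pendant '[[2,-1,-1.05,0,0,0,0],[2,-1,-1.05,-4,0,0,0],[2,-1,-1.05,-7,0,0,0],[2,-1,-1.05,-8,0,0,0],[2,-1,-1.05,-8,0,0,0],[2,-1,-1.05,-8,0,0,0]]'; python3 -c "
from workcell import sensors;print(sensors.read_state()['position'])"
```

```text
t: 9.6
position: [447.0, -61.0, 149.3]
ee_rot: [3.141, -0.001, 0.14]
wrist_force: [0.4, -0.1, -1.2]
width: 32.0
grip_force: 25.0
[446.96553503 -60.96758545 149.32821138]
```

```bash
python3 -m pendant '[[2,-0.1,-0.1,0,0,0,0],[2,-0.1,-0.1,-1,0,0,0],[2,-0.1,-0.1,-2.2,0,0,0],[2,-0.1,-0.1,-3.4,0,0,0],[2,-0.1,-0.1,-4.5,0,0,0],[2,-0.1,-0.1,-5.2,0,0,0],[2,-0.1,-0.1,-5.2,0,0,0]]'
```

```text
t: 10.3
position: [444.8, -62.3, 95.5]
ee_rot: [-3.141, 0.001, 0.139]
wrist_force: [-0.0, 0.6, -0.6]
width: 31.9
grip_force: 25.0
```

```bash
python3 -m pendant '[[2,0,0,-0.1,0,0,0],[2,0,0,-0.1,0,0,0],[5,0,0,-0.1,0,0,0],[8,0,0,-0.1,0,0,0],[8,0,0,0,0,0,0],[8,0,0,0,0,0,0],[8,0,0,0,0,0,0]]'; python3 -m pendant '[[8,0,0,5,0,0,0],[8,0,0,10,0,0,0],[8,0,0,13,0,0,0],[8,0,0,13,0,0,0]]'; python3 - <<'E'
from h import *
w=cap("wrist"); cv2.imwrite("pics/w4.png",w["im"])
E
```

```text
t: 11.0
position: [444.9, -62.2, 96.3]
ee_rot: [3.141, -0.0, 0.139]
wrist_force: [-0.2, 0.6, 0.0]
width: 69.3
grip_force: 0.0
t: 11.4
position: [447.7, -63.3, 231.3]
ee_rot: [3.137, -0.008, 0.139]
wrist_force: [0.8, -0.0, -0.6]
width: 80.1
grip_force: 0.0
```

View pics/w4.png

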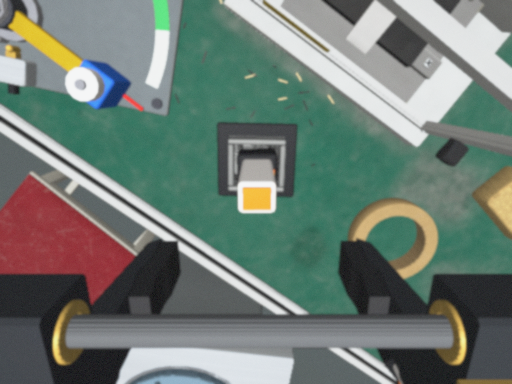

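```bash
python3 - <<'E'
from h import *
import pickle
w=pickle.load(open("w1.pkl","rb")); print("roller",onz(w,111.5,85,84)); t=pickle.load(open("d0.pkl","rb"))["top"]; print(onz(t,175+199/4,130+197/4,84))
for u,v in((118,210),(520,447)): print("edge",onz(t,u*.64,v*.64,0))
p=np.array([565.7,198.9]);th=-.078
for q in(0,.1,.2,.3,.4,.5,.6,.7,.735):
    a=th+q-.46;d=np.array([np.sin(a),-np.cos(a)]);n=np.array([np.cos(a),np.sin(a)])
    print(q,(p+110*d-34.5*n).round(1),"yaw",round(90+np.degrees(a),1), "standoff",(p+110*d-64.5*n).round(1) if q==0 else "")
s=sensors.read_state();print(s["position"],np.degrees(s["ee_rot"]),s["joint_positions"].round(2))
E
```

```text
roller [508.11389781 101.63911459  84.        ]
[507.32802871 102.04808709  84.        ]
edge [673.57419185 613.81581101   0.        ]
edge [ 152.14190875 -255.74942326    0.        ]
0 [479.7 122.1] yaw 59.2 standoff [453.9 137.5]
0.1 [487.8 113.9] yaw 64.9 standoff 
0.2 [496.7 106.6] yaw 70.6 standoff 
0.3 [506.2 100.1] yaw 76.4 standoff 
0.4 [516.4  94.7] yaw 82.1 standoff 
0.5 [527.   90.3] yaw 87.8 standoff 
0.6 [538.1  87. ] yaw 93.6 standoff 
0.7 [549.4  84.8] yaw 99.3 standoff 
0.735 [553.4  84.3] yaw 101.3 standoff 
[446.25663032 -62.71003226 228.4591449 ] [179.84436947  -0.2617003    7.97797642] [-0.4  -0.12  1.9   0.    1.35  1.03]
```

```bash
python3 -m pendant '[[0,0,4,0,0,0,8],[0,0,8,0,0,0,16],[0,0,12,0,0,0,24],[0,0,16,0,0,0,32],[0,0.5,20,0,0,0,40],[0,0.5,20,0,0,0,48],[0,0.5,20,0,0,0,51],[0,0.5,20,0,0,0,51]]' 40; python3 -m pendant '[[0,0,0,-4,0,0,0],[0,0,0,-9,0,0,0],[0,0,0,-12,0,0,0],[0,0,0,-12,0,0,0],[0,0,0,-12,0,0,0]]'
```

```text
t: 12.25
position: [448.6, 138.2, 224.1]
ee_rot: [-3.139, 0.002, 1.031]
wrist_force: [-0.1, -1.2, -0.6]
width: 18.3
grip_force: 0.0
t: 12.75
position: [449.4, 137.6, 106.0]
ee_rot: [-3.14, 0.001, 1.028]
wrist_force: [0.5, -0.1, 1.9]
width: 0.5
grip_force: 0.0
```

```bash
python3 -m pendant '[[0,0,0,-2,0,0,0],[0,0,0,-4,0,0,0],[0,0,0,-6,0,0,0],[0,0,0,-6,0,0,0],[0,0,0,-6,0,0,0]]'; python3 -m pendant '[[0,1,-0.7,0,0,0,0],[0,2,-1.3,0,0,0,0],[0,2.5,-1.6,0,0,0,0],[0,2.8,-1.8,0,0,0,0],[0,2.8,-1.8,0,0,0,0],[0,2.8,-1.8,0,0,0,0]]'
```

```text
t: 13.25
position: [451.2, 137.8, 47.9]
ee_rot: [3.14, -0.001, 1.029]
wrist_force: [-0.1, 0.4, 0.7]
width: 0.6
grip_force: 0.0
t: 13.85
position: [477.6, 119.8, 46.0]
ee_rot: [-3.141, 0.0, 1.029]
wrist_force: [0.3, 0.4, 0.1]
width: 0.1
grip_force: 0.0
```

```bash
python3 -m pendant '[[0,0.4,-0.3,0,0,0,2],[0,0.8,-0.6,0,0,0,4],[0,1.2,-0.9,0,0,0,7],[0,1.6,-1.25,0,0,0,9],[0,1.9,-1.5,0,0,0,11.5],[0,1.9,-1.5,0,0,0,11.5]]'; python3 - <<'E'
from h import *
import pickle
w=cap("wrist");s=cap("scene");t=cap("top"); pickle.dump((w,s,t),open("p1.pkl","wb"))
o=np.hstack([w["im"][:,60:420],cv2.resize(s["im"][180:260,190:280],(432,384),interpolation=cv2.INTER_CUBIC)])
cv2.imwrite("pics/p1.png",o)
E
```

```text
t: 14.45
position: [494.7, 105.1, 45.6]
ee_rot: [-3.137, 0.001, 1.231]
wrist_force: [-6.2, 0.7, 4.9]
width: 0.3
grip_force: 3.7
```

View pics/p1.png

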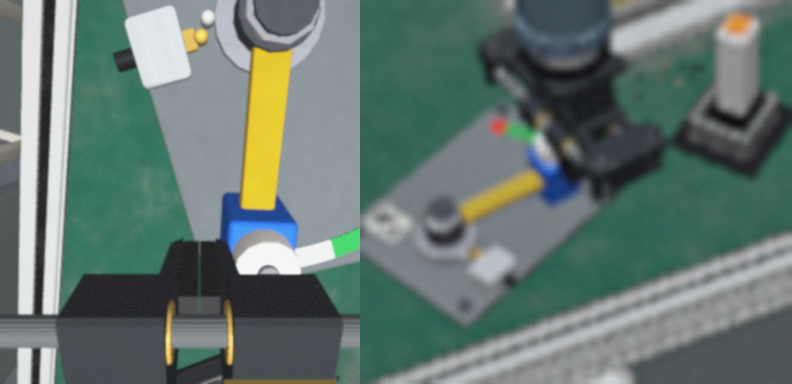

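```bash
cat > q.py <<'E'
from h import *
def q():
    w=cap("wrist");h=cv2.cvtColor(w["im"],cv2.COLOR_BGR2HSV);m=cv2.inRange(h,(20,150,120),(35,255,255));m[260:]=0
    k=max(cv2.findContours(m,0,2)[0],key=cv2.contourArea);(a,b,x,y)=cv2.fitLine(k,cv2.DIST_L2,0,.01,.01).ravel()
    if b<0:a,b=-a,-b
    P=onz(w,x-60*a,y-60*b,40);Q=onz(w,x+60*a,y+60*b,40);d=Q-P
    s=sensors.read_state();print("q",np.arctan2(d[0],-d[1])+.46+.078,s["position"].round(1),s["wrist_force"].round(1),s["ee_rot"].round(2),s["joint_positions"].round(2)); return w
if __name__=="__main__": w=q()
E
python3 q.py
```

```text
q 0.1814779830282307 [494.4 105.3  45.6] [-6.2  0.2  3.6] [-3.14  0.    1.23] [-0.03  0.28  1.9   0.    0.97  0.31]
```

```bash
python3 -m pendant '[[0,0.6,-0.4,0,0,0,3],[0,1.2,-0.75,0,0,0,6],[0,1.7,-1,0,0,0,9],[0,2.3,-1.3,0,0,0,12],[0,2.8,-1.55,0,0,0,14.5],[0,3.3,-1.75,0,0,0,17],[0,3.9,-1.95,0,0,0,20],[0,4.4,-2.1,0,0,0,23]]'; python3 q.py
```

```text
t: 15.45
position: [538.2, 85.0, 45.5]
ee_rot: [-3.136, -0.002, 1.634]
wrist_force: [-8.2, 4.1, 7.1]
width: 0.1
grip_force: 5.5
q 0.5956957489718072 [538.8  84.9  45.6] [-8.3  3.1  4.1] [-3.14 -0.    1.64] [-0.06  0.35  1.8   0.    1.   -0.13]
```

```bash
python3 -m pendant '[[0,0.4,-0.1,0,0,0,2],[0,0.8,-0.15,0,0,0,4],[0,1.2,-0.2,0,0,0,6],[0,1.5,-0.25,0,0,0,8],[0,1.5,-0.25,0,0,0,8],[0,1.5,-0.25,0,0,0,8]]'; python3 - <<'E'
from q import *
w=q();s=cap("scene")
cv2.imwrite("pics/p2.png",np.hstack([w["im"][:,60:420],cv2.resize(s["im"][180:260,190:280],(432,384),interpolation=cv2.INTER_CUBIC)]))
E
```

```text
t: 16.1
position: [552.7, 82.5, 45.5]
ee_rot: [-3.135, -0.002, 1.772]
wrist_force: [-9.1, 1.9, 5.8]
width: 0.3
grip_force: 5.5
q 0.7255956212980261 [552.6  82.5  45.5] [-8.4  3.5  6.9] [-3.14 -0.    1.77] [-0.06  0.38  1.76  0.    1.01 -0.27]
```

View pics/p2.png

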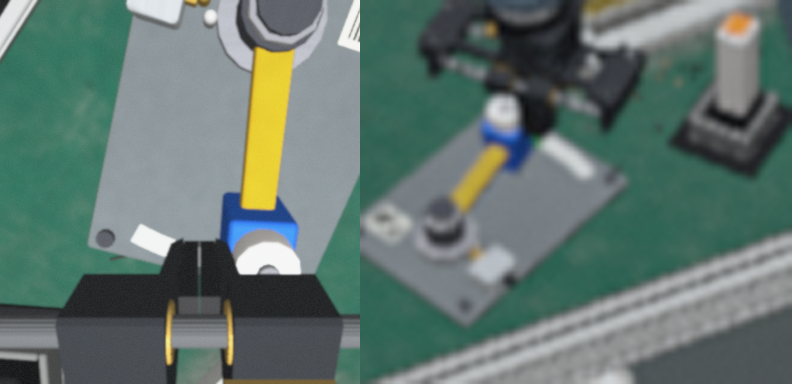

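```bash
python3 -m pendant '[[0,0,0,0,0,0,0],[0,0,0,0,0,0,0],[0,0,0,0,0,0,0],[0,0,0,0,0,0,0],[0,0,0,0,0,0,0]]'; python3 - <<'E'
from q import *
q(); print(env.hand_in())
E
```

```text
t: 16.7
position: [552.6, 82.5, 45.5]
ee_rot: [-3.135, -0.002, 1.772]
wrist_force: [-8.9, 2.6, 7.1]
width: 0.2
grip_force: 5.5
q 0.7066315449604046 [552.6  82.5  45.5] [-9.6  1.8  6.9] [-3.14 -0.    1.77] [-0.06  0.38  1.76  0.    1.01 -0.27]
the job is handed in; nothing more can be done
None
```

Job handed in at about 17 s of the 59 s limit: the scanner was held over the label for about 2 s and stood back in its stand, and the tensioner arm is held past its click at about 0.71–0.73 rad, inside the green band; the hand-in gave no verdict.

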